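# Fit the T-handle to the coil extruder

## Task

Fit the handle to the leaning coil extruder: push the square-socketed driving head all the way down onto the extruder's square drive, its cross hole level, until the spring ball clicks in, then slide the loose steel bar with the black knob through the hole until it sticks out about equally on both sides, and let go. Leave the other things on the bench where they are.

Things in the scene. Friction and masses are not known exactly. Their poses are not given: they have to be found in the camera images.
- extruder: Bench coil extruder, fixed: green cast foot 190 x 120 mm and web, aluminium barrel 60 mm wide (caps 72 mm) leaning back towards the robot. Origin: on the bench straight below the origin of spindle; x away from the robot to the barrel's low end, z up. The foot spans x -20 to 170 mm, y -60 to 60 mm.
- spindle: The extruder's screw end, axis 35 degrees from vertical, top towards the robot. Origin: centre of the face of its 30 mm wide round collar, where the head comes to rest, 234 mm above the bench; z outward along the axis. Turns very stiffly (0.5 N m); starts within 9 degrees of y level, x up and away from the robot. 20 mm of bare neck separate collar and barrel cap, leaving room for fingers.
- drive_tip (a point): Centre of the tip of the square drive, 20 mm from the collar along spindle z, axes as the spindle. The drive: plain steel, greased, 14 mm square, faces square to x and y, the last 3.5 mm tapering to 8.4 mm square.
- ball (a joint): Spring ball in the middle of the drive's +x face, 11 mm from the collar, 3.2 mm proud. Value: how far it is pressed in, m: 0 fully out, 0.0036 at most. In the head's bore it is pressed in 0.8 to 2.5 mm and springs back to 0 when the head is home (the click). Stiff spring: pushing the head on takes some 8 to 15 N along the axis, most when its mouth is 9 to 12 mm from the collar; its own weight does not do it.
- head: Driving head, dark steel, 62 mm tall, 320 g, standing on the bench mouth down. Origin: centre of the mouth (lower end), z up. Round skirt 32 mm wide, 30 mm high; in it a 15.2 mm square bore 23 mm deep, faces square to x and y, mouth chamfered 1.8 mm. Above it a square block 34 x 34 mm, 30 to 62 mm. Home on the drive its origin is that of spindle, z axes agreeing.
- head_hole (a point): Centre of the round 13 mm cross hole through the head's block, 46 mm above the head's origin; axes as the head, hole along y, the x faces plain. The bore has a recess for the ball in all four faces, so the head clicks in any quarter turn; put it on with the hole level (head y along spindle y, either way round).
- bar: Loose steel rod, 10 mm thick, 180 mm long, a black knob 18 mm wide and 20 mm long beyond its -y end, the +y end tapering to 4 mm over 12 mm; 120 g. Origin: on the axis half-way along the 180 mm; y along the rod to the tapered tip; balance point about 7 mm towards the knob. Lies level along the rest's y in one of its notches, axis 31 mm above the bench; can roll, so x and z mean nothing.
- rest: Wooden tool rest, fixed, 170 x 85 x 36 mm. Origin: centre of its underside. Two notched rails along x, 10 mm thick, centred at y = -30 and 30 mm, on a 10 mm base board; 16 mm notches at x = -50, 0, 50 mm. Bar and tools lie across it along y. More than 43 mm from its middle in y there is only bench under the bar.
- wood_tool: Wooden modelling tool, 180 mm long, 10 to 13 mm thick, in one notch of the rest; origin mid-length on its axis. To be left alone.
- loop_tool: Wooden-handled tool with a wire loop at each end, 190 mm long, handle 10 mm thick, in one notch of the rest; origin mid-length on its axis. To be left alone.
- dies: Pile of extruder dies, an aluminium disc 58 mm wide and 20 mm high, on the bench near the head; origin under its centre. To be left alone.
- jar: Amber glass jar with white lid, 56 mm wide, 72 mm high, near the head; origin under its centre. To be left alone.
- mug: White mug, 80 mm wide, 88 mm high, right of the extruder; origin under its centre. To be left alone.
- tile: Fired clay relief tile, 100 x 100 x 15 mm, flat on the bench at the right; origin under its centre. To be left alone.
Not all that is in view belongs to the job. There is more than one size of the bar; the job needs the middle-sized.

How it is judged:
On the way, in this order (a step that is already met when the one before it is completed fails the run):
1. the head is home on the square drive with the ball clicked in, the bar not yet in it (z of head in the frame of spindle between -0.002 and 0.002 m and x of head in the frame of spindle between -0.003 and 0.003 m and y of head in the frame of spindle between -0.003 and 0.003 m and angle between the z axis of head and the z axis of spindle, either way round below 0.1 rad and value of joint ball below 0.0008 m and angle between head's own y axis and vertical between 1.3 and 1.84 rad and distance between bar and head_hole above 0.06 m), for 0.2 s.
2. the bar is through the cross hole, sticking out on both sides (z of head in the frame of spindle between -0.002 and 0.002 m and x of head in the frame of spindle between -0.003 and 0.003 m and y of head in the frame of spindle between -0.003 and 0.003 m and angle between the z axis of head and the z axis of spindle, either way round below 0.1 rad and value of joint ball below 0.0008 m and angle between head's own y axis and vertical between 1.3 and 1.84 rad and x of bar in the frame of head_hole between -0.005 and 0.005 m and z of bar in the frame of head_hole between -0.005 and 0.005 m and y of bar in the frame of head_hole between -0.025 and 0.025 m and angle between the y axis of bar and the y axis of head, either way round below 0.2 rad), for 0.2 s.
At the end, for the whole second after the job is handed in: Head home: mouth within 2 mm of the collar, 3 mm of the axis, axes within 6 degrees, hole level within 15 degrees, ball pressed in under 0.8 mm. Bar through the hole: within 5 mm of its axis and 11 degrees of its direction, middle within 25 mm of the head's axis. Both at rest (all of step 2 and linear speed of each of bar, head below 0.02 m/s); the robot touches nothing.
It fails at once if a bystander is disturbed: a clay tool, the dies, the jar, the mug or the tile is moved by more than 40 mm or jar or mug tipped by more than 30 degrees (distance of any of wood_tool, loop_tool, dies, jar, mug, tile from where it was at the start of the episode above 0.04 m or angle between any of jar, mug's own z axis and vertical above 0.52 rad).
It also fails if it takes over 62 s, if anything falls off the work surface, if the arm or the gripper's body presses on something with over 40 N, if the wrist force passes 120 N, or if a joint passes its speed limit or range.

## Robot

A 6-joint arm with a two-finger parallel gripper is mounted at the origin on the work surface. World frame = base frame: x ahead of the robot, y to its left, z up, the work surface at z = 0. Lengths are in m, angles in rad, forces in N, time in s.
With the tool pointing down it reaches from about 0.375 to 0.9 m from the base axis. Payload 3.1 kg.
Tool frame: the origin (TCP) lies on the centre line of the jaws, within the pads' length; the fingertips stand 11 mm ahead of it and the grasp point (between the pads) lies 8 mm behind it (manip.tip_extent is the distance from the TCP to the fingertips, in m); z points along the fingers, y is the line along which they close (so a half turn about z gives the same grasp; the last joint's range is limited). The gripper opens to 85 mm and grips with 20 to 120 N. Pads are 22 mm wide; open, the fingers measure 114 mm over their backs; the gripper's body (76 mm by 85 mm) begins 54 mm behind the grasp point. The pads swing forward as they close: fully open they stand 13 mm farther back than shut.
Start: joints at [1.129, 0.527, 1.433, -0, 1.181, -0.178], TCP at [0.162, 0.604, 0.242] pointing down, gripper open.
Joint ranges: [-3.08, 3.08], [-0.75, 2.2], [0.22, 2.44], [-1.43, 4.57], [0, 2.65], [-2.85, 2.85]. Speed limits (rad/s): [2.79, 2.79, 3.14, 3.14, 3.14, 3.14].

## Interface

Orientations are given as a unit quaternion [w, x, y, z].
In Python, from bench import manip gives the robot as it stands.
- The arm moves only by the shell command python3 -m jog 'ROWS'. ROWS is JSON, a list of rows, each an object with "dp": the shift along the tool's x, y, z in m, a list of three; "roll": the turn about the tool's z in degrees; "grip": the opening in per cent of the stroke, from 0 (shut) to 100 (fully open). In form: [{"dp": [tx, ty, tz], "roll": roll, "grip": grip}, ...]. A call has 1 to 10 rows; each row is the pose to reach, as a shift and turn from the pose commanded when the call began, along the tool's axes at that moment; what a row does not reach only later rows make up. A row lasts 1/8 s, in which the tool goes at most 62.5 mm and 10.7 degrees, less where a joint would pass 70% of its speed; a pose out of reach is approached as far as the arm can. A call with a gripper value outside its range is refused whole. The fingers move at their own pace and stop on an object; the grip force is fixed at half the most. Time passes only in rows, so rows that repeat a pose let the fingers close. It gives the time, the measured TCP pose, the force, the opening and the grip force at its end, in the units of the state.
- manip.state(): the state, without advancing time (a new reading comes with each control period).
- manip.snapshot(name): name is "scene" or "top" or "wrist"; returns a dict with "frame" (420x560x3 uint8, red, green, blue), "z_map" (420x560 float32, m along the optical axis (not along the pixel's ray), 0 where there is no reading), "intrinsics" (3x3 intrinsics, pixels), "extrinsics" (4x4, takes a point from world to camera coordinates). Camera axes: x right, y down, z forward; pixel columns grow to the right and rows downward; lengths in m; the calibration is good to about 2 mm. A picture is of the moment at which its call begins.
- manip.close_job(): hands the job in; it is judged then, once.
The state is a dict: "clock": time; "joint_positions": joint angles; "dq": joint speeds; "tau": joint torques, N m; "tcp_pos": TCP position; "orientation": TCP orientation; "wrist_force": force on the tool from outside, world axes, zero at the start; "ft_torque": the same for the moment, N m; "grip_width": opening from 0.0 (shut) to 1.0 (fully open); "grasp_force": force on a finger pad.
Only numpy, scipy, OpenCV 4.12 (cv2) and the standard library are available. Lean on these libraries where they do the work, as an engineer would, in place of code of your own. Each camera call takes 0.05 s, during which the arm holds its last target. There are 200 camera calls.

## Working session

There is one attempt and no reset: what is moved stays moved. The work goes in short steps, Python scripts to look and compute and a shell command to move; the robot and the scene stay as the last step left them, time stands still between calls to the robot, and variables do not carry over. Pictures are saved under pics/ and viewed, at most 10 in all, crops included, and the job is handed in when it is done.

```bash
ls -la; mkdir -p pics
python3 - <<'E'
from bench import manip
import cv2
s=manip.state(); print(s)
for n in ("scene","top"):
    d=manip.snapshot(n); cv2.imwrite(f"pics/{n}0.png",d["frame"][:,:,::-1]); print(n,d["intrinsics"].round(1).tolist(),d["extrinsics"].round(4).tolist())
E
python3 -m jog --help | head -40
```

```text
total 12
drwxr-xr-x  3 agent agent 4096 Dec  1 15:10 .
drwxr-xr-x 23 root  root  4096 Dec  1 15:10 ..
drwxr-xr-x  2 agent agent 4096 Dec  1 15:10 pics
{'clock': 0.0, 'joint_positions': array([ 1.12949609e+00,  5.28460349e-01,  1.43390613e+00,  1.30604662e-05,
        1.18138111e+00, -1.78486014e-01]), 'dq': array([ 0.00036473,  0.00125973, -0.001049  , -0.00038242, -0.00113041,
        0.00064475]), 'tau': array([-7.27859860e-04, -4.42349267e+01, -1.78026348e+01, -2.23703200e-04,
        8.56320723e-03, -9.22240332e-06]), 'tcp_pos': array([0.16203536, 0.60291737, 0.24133594]), 'orientation': array([-3.34332190e-04,  1.31031642e-01,  9.91377601e-01, -1.02430233e-03]), 'wrist_force': array([-0.05562937, -0.21967923,  0.76491572]), 'ft_torque': array([-0.03591613, -0.02846626, -0.03224867]), 'grasp_force': 0.0, 'grip_width': 1.0037240189989063}
scene [[439.7, 0.0, 278.0], [0.0, 439.7, 210.6], [0.0, 0.0, 1.0]] [[0.4176, 0.9085, -0.0162, -0.1107], [0.7093, -0.3371, -0.619, -0.265], [-0.5678, 0.2471, -0.7852, 1.4468], [0.0, 0.0, 0.0, 1.0]]
top [[412.4, 0.0, 277.7], [0.0, 412.4, 206.0], [0.0, 0.0, 1.0]] [[0.0199, -0.9998, 0.0022, -0.079], [-0.9865, -0.02, -0.1623, 0.4937], [0.1623, 0.001, -0.9867, 1.2884], [0.0, 0.0, 0.0, 1.0]]invalid input: not JSON, or not a number
```

View pics/scene0.png

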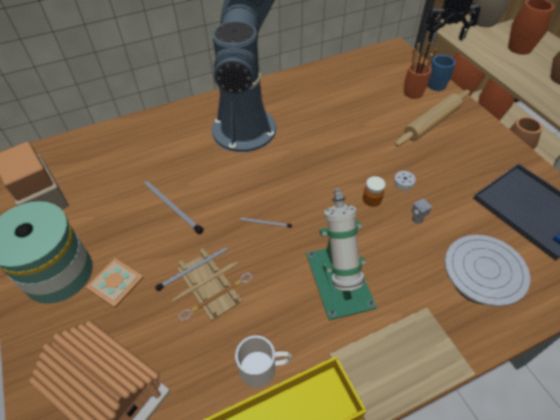

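View pics/top0.png

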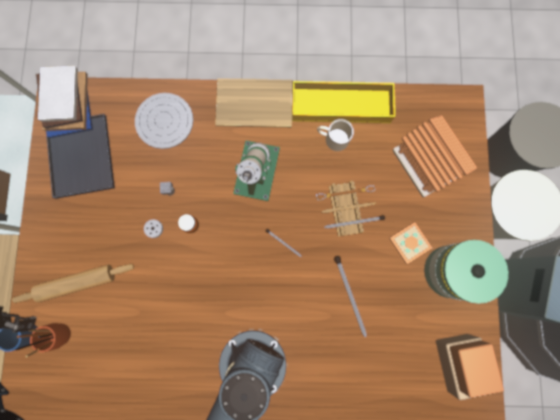

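```bash
cat > h.py <<'E'
import numpy as np, cv2
from bench import manip
def snap(n,save=None):
    d=manip.snapshot(n)
    if save: cv2.imwrite(f"pics/{save}.png",d["frame"][:,:,::-1])
    return d
def cloud(d):
    K=d["intrinsics"];E=d["extrinsics"];z=d["z_map"];v,u=np.indices(z.shape)
    P=np.stack([(u-K[0,2])/K[0,0]*z,(v-K[1,2])/K[1,1]*z,z],-1)
    W=(P-E[:3,3])@E[:3,:3]; W[z<=0]=np.nan
    return W
def ray(d,u,v,h):
    K=d["intrinsics"];E=d["extrinsics"];R=E[:3,:3];c=-R.T@E[:3,3]
    r=R.T@np.array([(u-K[0,2])/K[0,0],(v-K[1,2])/K[1,1],1]);return c+r*(h-c[2])/r[2]
def proj(d,p):
    q=d["extrinsics"][:3,:3]@np.array(p)+d["extrinsics"][:3,3]; q=d["intrinsics"]@q; return q[:2]/q[2]
E
python3 - <<'E'
from h import *
for n in("top","scene"):
    d=snap(n);W=cloud(d);f=cv2.cvtColor(d["frame"],cv2.COLOR_RGB2HSV)
    def blob(name,b,lo,hi):
        x0,y0,x1,y1=b;w=W[y0:y1,x0:x1];m=(w[...,2]>lo)&(w[...,2]<hi);p=w[m]
        if len(p):
            r=cv2.minAreaRect(p[:,:2].astype(np.float32)*1000)
            print(n,name,len(p),p.mean(0).round(4),"max z",p[:,2].max().round(3),"rect mm",np.round(r[0],1),np.round(r[1],1),round(r[2],1))
    B={"top":dict(head=(155,178,178,200),dies=(140,217,165,240),jar=(176,212,200,235),ext=(225,130,290,210),rest=(315,170,390,245)),
       "scene":dict(head=(408,195,435,228),dies=(392,168,418,190),jar=(362,175,388,208),ext=(300,180,380,320),rest=(150,240,260,325))}[n]
    blob("head",B["head"],.05,.08);blob("headlow",B["head"],.01,.08);blob("dies",B["dies"],.01,.04);blob("jar",B["jar"],.05,.1)
    blob("spindletip",B["ext"],.24,.35);blob("ext drive",B["ext"],.222,.35);blob("foot",B["ext"],.006,.03)
    x0,y0,x1,y1=B["ext"];g=f[y0:y1,x0:x1];gm=(g[...,0]>60)&(g[...,0]<95)&(g[...,1]>70);w=W[y0:y1,x0:x1];p=w[gm&(w[...,2]<.05)]
    r=cv2.minAreaRect(p[:,:2].astype(np.float32)*1000);print("green foot",len(p),np.median(p[:,2]).round(3),np.round(r[0],1),np.round(r[1],1),round(r[2],1))
    blob("rest",B["rest"],.005,.05)
    if n=="top":
        for a in((327,225,.031),(378,217.5,.031),(382,217,.031)): print("bar",ray(d,*a).round(4))
        cv2.imwrite("pics/t1.png",cv2.hconcat([cv2.resize(d["frame"][120:250,a:a+90,::-1],None,fx=4,fy=4,interpolation=2) for a in(220,305)]))
E
```

```text
top head 125 [0.5455 0.291  0.0624] max z 0.073 rect mm [546.9 292.3] [33.9 35. ] 5.9
top headlow 165 [0.5443 0.2892 0.0555] max z 0.073 rect mm [546.5 292.3] [34.6 35.5] 5.2
top dies 260 [0.4186 0.3357 0.0201] max z 0.029 rect mm [419.5 335.9] [55.8 56.3] 3.7
top jar 212 [0.4341 0.2161 0.0714] max z 0.08 rect mm [434.7 217. ] [48.5 47.8] 89.1
top spindletip 49 [0.5466 0.0203 0.2472] max z 0.257 rect mm [547.8  18.6] [27.  19.2] 2.8
top ext drive 229 [0.5688 0.0155 0.2317] max z 0.257 rect mm [569.4  14. ] [55.8 57.5] 32.3
top foot 985 [ 0.6011 -0.0035  0.0127] max z 0.029 rect mm [626.8   4.1] [269.1 216.8] 0.9
green foot 447 0.013 [618.7   4. ] [107.6 177.1] 79.4
top rest 1824 [ 0.4975 -0.2986  0.0213] max z 0.044 rect mm [ 503.8 -315.5] [249.1 246.7] 0.4
bar [ 0.4378 -0.229   0.031 ]
bar [ 0.4655 -0.3938  0.031 ]
bar [ 0.4674 -0.4068  0.031 ]
scene head 186 [0.5478 0.2859 0.0627] max z 0.071 rect mm [546.3 289.5] [35.5 35.9] 4.5
scene headlow 322 [0.5499 0.2838 0.05  ] max z 0.071 rect mm [545.9 289.6] [35.6 38.9] 6.1
scene dies 291 [0.4206 0.33   0.0208] max z 0.028 rect mm [417.8 331.7] [56.2 60.7] 88.5
scene jar 293 [0.4385 0.2102 0.0692] max z 0.078 rect mm [434.4 213.6] [48.6 50. ] 27.2
scene spindletip 93 [0.5483 0.0156 0.2469] max z 0.256 rect mm [547.6  13.1] [31.5 20.5] 13.7
scene ext drive 422 [0.5707 0.0111 0.2321] max z 0.256 rect mm [572.4  14.3] [54.9 61.4] 49.1
scene foot 2192 [ 0.6308 -0.0036  0.0145] max z 0.03 rect mm [523.8  62.7] [214.5 445.6] 60.3
green foot 1812 0.014 [623.2   1.8] [115.5 187.9] 79.4
scene rest 3028 [ 0.5    -0.3006  0.0229] max z 0.045 rect mm [ 473.9 -306.7] [288.2 243.2] 66.2
```

View pics/t1.png

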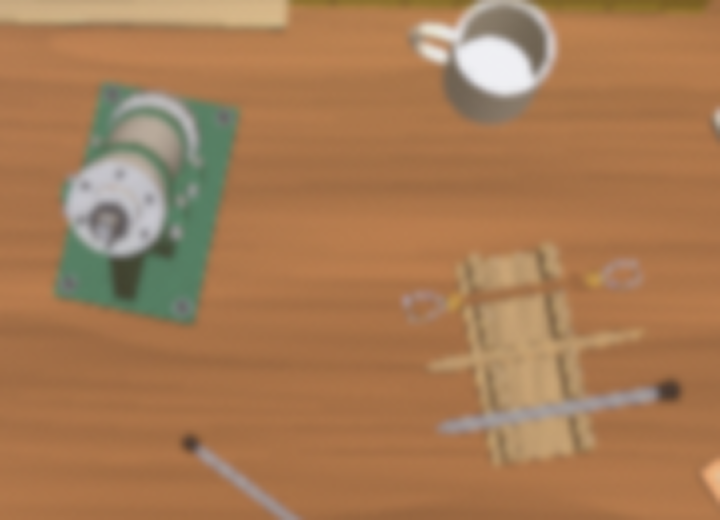

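```bash
cat >> h.py <<'E'
from scipy.spatial.transform import Rotation as Ro
def to(p,yaw=None):
    "shift in tool axes (mm) to world TCP p; roll (deg) so that the tool y has world yaw mod 180"
    s=manip.state();R=Ro.from_quat(np.roll(s["orientation"],-1)).as_matrix()
    cur=np.degrees(np.arctan2(R[1,1],R[0,1]));dp=R.T@(np.array(p)-s["tcp_pos"])*1000
    r=None if yaw is None else -((yaw-cur+90)%180-90)
    print("t",round(s["clock"],2),"tcp",s["tcp_pos"].round(4),"yaw",cur.round(1),"q6",s["joint_positions"][5].round(2),"-> dp",dp.round(1),"roll",r and round(r,1))
E
python3 -c "
from h import *
to((.546,.29,.21),95)"
```

```text
t 0.2 tcp [0.1621 0.6032 0.2417] yaw 74.9 q6 -0.18 -> dp [-452.  -202.7   31.8] roll -20.1
```

```bash
python3 -m jog '[{"dp":[-0.452,-0.203,0.02],"roll":-20,"grip":100},{"dp":[-0.452,-0.203,0.02],"roll":-20,"grip":100},{"dp":[-0.452,-0.203,0.02],"roll":-20,"grip":100},{"dp":[-0.452,-0.203,0.02],"roll":-20,"grip":100},{"dp":[-0.452,-0.203,0.02],"roll":-20,"grip":100},{"dp":[-0.452,-0.203,0.02],"roll":-20,"grip":100},{"dp":[-0.452,-0.203,0.02],"roll":-20,"grip":100},{"dp":[-0.452,-0.203,0.02],"roll":-20,"grip":100},{"dp":[-0.452,-0.203,0.02],"roll":-20,"grip":100}]'
python3 - <<'E'
from h import *
d=snap("wrist","w1");to((.546,.29,.21),95);print(-d["extrinsics"][:3,:3].T@d["extrinsics"][:3,3],d["extrinsics"][:3,:3].round(3).tolist())
W=cloud(d);m=(W[...,2]>.055)&(W[...,2]<.07)&(np.hypot(W[...,0]-.546,W[...,1]-.29)<.04)
p=W[m];print(len(p),cv2.minAreaRect(p[:,:2].astype(np.float32)*1000))
E
```

```text
clock: 1.32
tcp_pos: [0.55, 0.2867, 0.2219]
orientation: [0.001, -0.04, 0.999, -0.0]
wrist_force: [-0.5, -0.2, 0.5]
grip_width: 0.999
grasp_force: 0.0
t 1.38 tcp [0.5475 0.2883 0.2217] yaw 94.7 q6 -1.35 -> dp [ 1.4  1.9 11.7] roll -0.3
[0.46979804 0.28096385 0.35420748] [[-0.082, 0.997, -0.001], [0.948, 0.078, 0.309], [0.308, 0.024, -0.951]]
1467 ((545.2993774414062, 292.6098937988281), (34.453067779541016, 33.758453369140625), 5.5260162353515625)
```

View pics/w1.png

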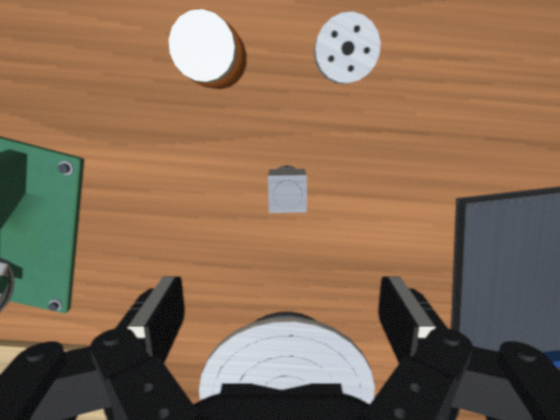

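Run:
```python
from h import *
d=snap("scene");w=cv2.imread("pics/w1.png")
a=cv2.resize(d["frame"][190:230,400:440,::-1],(400,400),interpolation=2);b=cv2.resize(w[155:220,255:320],(400,400),interpolation=2)
cv2.imwrite("pics/c1.png",cv2.hconcat([a,b]))
```

```text
(no output)
```

View pics/c1.png

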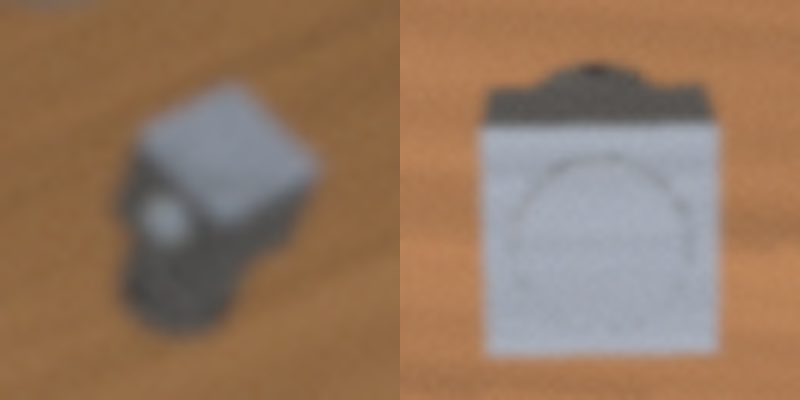

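```bash
python3 -c "
from h import *
to((.546,.2915,.058),95.3)"
```

```text
t 1.43 tcp [0.546  0.2894 0.2218] yaw 94.8 q6 -1.35 -> dp [ -0.5   2.  163.8] roll -0.5
```

```bash
python3 -m jog '[{"dp":[0,0.002,0.164],"roll":-0.5,"grip":100},{"dp":[0,0.002,0.164],"roll":-0.5,"grip":100},{"dp":[0,0.002,0.164],"roll":-0.5,"grip":100},{"dp":[0,0.002,0.164],"roll":-0.5,"grip":50},{"dp":[0,0.002,0.164],"roll":-0.5,"grip":0},{"dp":[0,0.002,0.164],"roll":-0.5,"grip":0},{"dp":[0,0.002,0.164],"roll":-0.5,"grip":0},{"dp":[0,0.002,0.164],"roll":-0.5,"grip":0}]'
python3 -c "
from h import *
to((.546,.2915,.058),95.3)"
```

```text
clock: 2.42
tcp_pos: [0.5475, 0.2929, 0.0611]
orientation: [0.002, -0.047, 0.999, 0.001]
wrist_force: [-0.5, -0.2, 6.8]
grip_width: 0.382
grasp_force: 60.0
t 2.42 tcp [0.5475 0.2929 0.0611] yaw 95.4 q6 -1.35 -> dp [ 1.6 -1.2  3.1] roll 0.1
```

```bash
python3 -c "
from h import *
to((.552,.108,.345),79.4)"
python3 -m jog '[{"dp":[0,0,-0.06],"roll":0,"grip":0},{"dp":[0,0,-0.12],"roll":0,"grip":0},{"dp":[-0.022,-0.184,-0.283],"roll":16,"grip":0},{"dp":[-0.022,-0.184,-0.283],"roll":16,"grip":0},{"dp":[-0.022,-0.184,-0.283],"roll":16,"grip":0},{"dp":[-0.022,-0.184,-0.283],"roll":16,"grip":0},{"dp":[-0.022,-0.184,-0.283],"roll":16,"grip":0},{"dp":[-0.022,-0.184,-0.283],"roll":16,"grip":0},{"dp":[-0.022,-0.184,-0.283],"roll":16,"grip":0}]'
python3 - <<'E'
from h import *
d=snap("wrist","w2");to((.536,.019,.336),79.4)
W=cloud(d)
for lo,hi in((.246,.27),(.240,.246),(.235,.24)):
    m=(W[...,2]>lo)&(W[...,2]<hi)&(np.hypot(W[...,0]-.54,W[...,1]-.018)<.045);p=W[m];print(lo,len(p),p.mean(0) if len(p) else'',p.max(0) if len(p) else '')
print(proj(d,(.536,.019,.2504)),proj(d,(.5473,.0168,.234)))
E
```

```text
t 2.42 tcp [0.5475 0.2929 0.0611] yaw 95.4 q6 -1.35 -> dp [  11.6 -184.  -284.3] roll 16.0
clock: 3.55
tcp_pos: [0.5838, 0.1121, 0.3397]
orientation: [-0.002, 0.091, 0.996, 0.0]
wrist_force: [0.3, -0.0, -2.2]
grip_width: 0.382
grasp_force: 61.2
t 3.6 tcp [0.584  0.1121 0.3397] yaw 79.5 q6 -1.39 -> dp [  30.3 -100.3    3.9] roll 0.1
0.246 524 [0.54038017 0.0223303  0.2508068 ] [0.55023469 0.02910923 0.25485374]
0.24 337 [0.55266821 0.0212118  0.24204004] [0.56161018 0.03175246 0.24594983]
0.235 304 [0.55198597 0.02273593 0.23802087] [0.56161773 0.03404541 0.23997262]
[131.3619884  183.38334142] [142.84284765 193.95269293]
```

Run:
```python
import cv2
w=cv2.imread("pics/w2.png");cv2.imwrite("pics/c2.png",cv2.hconcat([cv2.resize(w[130:260,70:200],(520,520),interpolation=2),cv2.resize(w,(280,210)).repeat(1,0) if 0 else cv2.copyMakeBorder(cv2.resize(w,(280,210)),0,310,0,0,0)]))
```

```text
(no output)
```

View pics/c2.png

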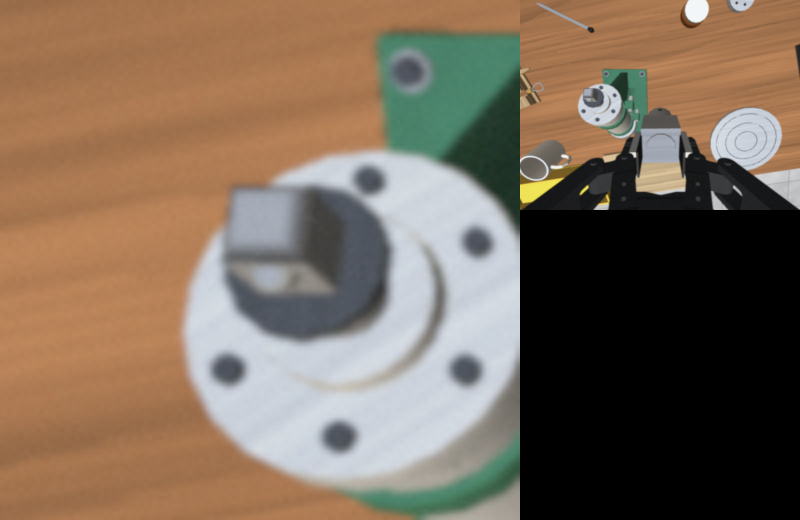

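Run:
```python
from h import *
d=snap("wrist")
print(ray(d,137,185.5,.2504),ray(d,147.2,195.5,.234))
W=cloud(d)
# tip plane points: small patch around tip px; barrel cap plane for axis yaw
p=W[178:190,129:143].reshape(-1,3);p=p[(p[:,2]>.243)]
print(len(p),np.median(p,0))
P=W[200:225,110:190].reshape(-1,3);P=P[np.isfinite(P[:,2])&(P[:,2]>.15)]
c=np.median(P,0);n=np.linalg.svd(P-c,full_matrices=0)[2][2];n*=np.sign(n[2]);print(c,n,np.degrees(np.arctan2(-n[1],-n[0])))
n=np.linalg.svd(p-p.mean(0))[2][2];print(n)
```

```text
[0.53834608 0.02231311 0.2504    ] [0.54926561 0.01960981 0.234     ]
168 [0.53673311 0.02217309 0.25128918]
[0.56542828 0.02050834 0.22259489] [ 0.87410385 -0.12587215  0.46914673] 171.80566006816
[ 0.57981632 -0.11511835 -0.80657349]
```

Run:
```python
from h import *
d=snap("wrist");s=manip.state();R=Ro.from_quat(np.roll(s["orientation"],-1)).as_matrix()
W=cloud(d);L=(W-s["tcp_pos"])@R
m=(np.abs(L[...,0])<.03)&(np.abs(L[...,1])<.0155)&(np.abs(L[...,2])<.02);p=L[m]*1000
t=p[np.abs(p[:,2]-np.median(p[:,2]))<2.5]
print(len(p),len(t),np.median(p[:,2]),np.percentile(t[:,0],[1,5,50,95,99]),np.percentile(t[:,1],[1,50,99]))
to((.540,.0218,.061+.254),79.0)
```

```text
6182 4485 -2.11553583063713 [-14.59841563 -13.11276171   4.86846518  18.65156165  19.31970911] [-15.32058331   0.3433241   15.23293817]
t 3.7 tcp [0.5845 0.1121 0.3401] yaw 79.5 q6 -1.39 -> dp [ 27.3 -96.8  25.2] roll 0.5
```

```bash
python3 -m jog '[{"dp":[0.025,-0.097,0.022],"roll":0.5,"grip":0},{"dp":[0.025,-0.097,0.022],"roll":0.5,"grip":0},{"dp":[0.025,-0.097,0.022],"roll":0.5,"grip":0},{"dp":[0.025,-0.097,0.022],"roll":0.5,"grip":0}]'
python3 - <<'E'
from h import *
to((.542,.0214,.3075),79)
d=snap("scene");a=d["frame"][150:240,295:385,::-1]
d=snap("wrist","w3")
cv2.imwrite("pics/c3.png",cv2.hconcat([cv2.resize(a,(420,420),interpolation=2),cv2.resize(d["frame"][150:290,205:345,::-1],(380,420),interpolation=2)]))
E
```

```text
clock: 4.2
tcp_pos: [0.5433, 0.0208, 0.3193]
orientation: [0.0, 0.096, 0.995, 0.0]
wrist_force: [-0.2, 0.1, -2.2]
grip_width: 0.38
grasp_force: 61.5
t 4.2 tcp [0.5433 0.0208 0.3193] yaw 79.0 q6 -1.55 -> dp [ 1.4  0.3 11.8] roll -0.0
```

View pics/c3.png

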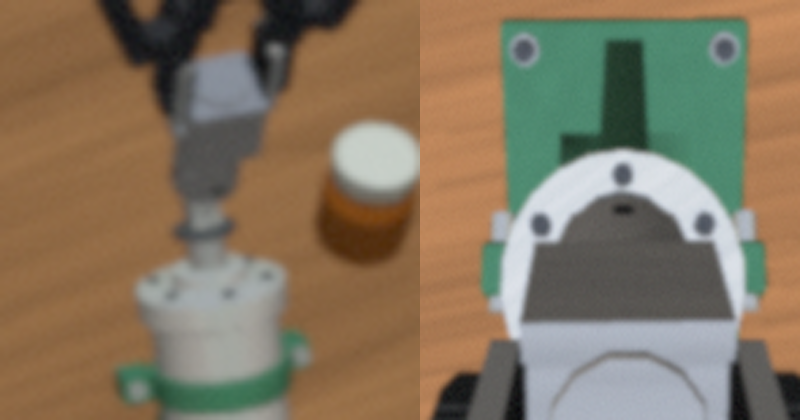

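```bash
python3 -m jog '[{"dp":[0.001,0,0.006],"roll":0,"grip":0},{"dp":[0.001,0,0.012],"roll":0,"grip":0},{"dp":[0.001,0,0.012],"roll":0,"grip":0},{"dp":[0.001,0,0.012],"roll":0,"grip":0}]'; python3 -c "
from h import *
to((.542,.0214,.3075),79)"
```

```text
clock: 4.8
tcp_pos: [0.5429, 0.0204, 0.3079]
orientation: [0.001, 0.096, 0.995, 0.0]
wrist_force: [2.3, 1.4, 0.1]
grip_width: 0.378
grasp_force: 61.8
t 4.8 tcp [0.5429 0.0204 0.3079] yaw 78.9 q6 -1.55 -> dp [1.1 0.8 0.4] roll -0.1
```

```bash
python3 -m jog '[{"dp":[0.0045,0.0005,0.0005],"roll":0,"grip":0},{"dp":[0.009,0.0005,0.001],"roll":0,"grip":0},{"dp":[0.013,0.0005,0.002],"roll":0,"grip":0},{"dp":[0.017,0.0005,0.003],"roll":0,"grip":0},{"dp":[0.017,0.0005,0.003],"roll":0,"grip":0}]'
cat > look.py <<'E'
from h import *
# tilt of the held head from its top face and its -x face, in tool frame
d=snap("wrist");s=manip.state();R=Ro.from_quat(np.roll(s["orientation"],-1)).as_matrix()
L=((cloud(d)-s["tcp_pos"])@R)*1000
m=(np.abs(L[...,0])<45)&(np.abs(L[...,1])<12)&(L[...,2]>-25)&(L[...,2]<40);v=np.where(m)
p=L[m];bins=np.arange(-30,46,5)
print("x bin: median height above TCP",[(int(b),round(float(-np.median(p[(p[:,0]>=b)&(p[:,0]<b+5),2])),1)) for b in bins if ((p[:,0]>=b)&(p[:,0]<b+5)).sum()>15])
print(s["clock"].round(2),s["tcp_pos"].round(4),s["wrist_force"].round(1),s["ft_torque"].round(2),s["grip_width"].round(3))
E
python3 look.py
```

```text
clock: 5.42
tcp_pos: [0.5301, 0.0229, 0.3085]
orientation: [0.008, 0.096, 0.995, -0.001]
wrist_force: [5.5, -1.6, 9.3]
grip_width: 0.381
grasp_force: 63.3
x bin: median height above TCP [(-20, 3.7), (-15, 3.9), (-10, 5.4), (-5, 5.1), (0, 4.6), (5, 3.9), (10, 1.3), (15, -6.3)]Traceback (most recent call last):
  File "look.py", line 8, in <module>
    print(s["clock"].round(2),s["tcp_pos"].round(4),s["wrist_force"].round(1),s["ft_torque"].round(2),s["grip_width"].round(3))
          ^^^^^^^^^^^^^^^^
AttributeError: 'float' object has no attribute 'round'
```

```bash
sed -i 's/s\["clock"\].round(2)/round(s["clock"],2)/;s/s\["grip_width"\].round(3)/round(s["grip_width"],3)/' look.py; python3 -m jog '[{"dp":[0.004,0,0.001],"roll":0,"grip":0},{"dp":[0.008,0,0.0025],"roll":0,"grip":0},{"dp":[0.012,0,0.005],"roll":0,"grip":0},{"dp":[0.016,0,0.007],"roll":0,"grip":0},{"dp":[0.016,0,0.007],"roll":0,"grip":0}]'; python3 look.py
python3 - <<'E'
from h import *
a=snap("scene")["frame"][140:240,285:385,::-1];b=snap("wrist")["frame"][150:350,180:380,::-1]
cv2.imwrite("pics/c4.png",cv2.hconcat([cv2.resize(a,(400,400),interpolation=2),cv2.resize(b,(400,400),interpolation=2)]))
E
```

```text
clock: 6.1
tcp_pos: [0.5132, 0.0262, 0.3006]
orientation: [0.006, 0.096, 0.995, -0.001]
wrist_force: [3.6, -1.5, 7.1]
grip_width: 0.377
grasp_force: 62.7
x bin: median height above TCP [(-20, 9.1), (-15, 8.4), (-10, 8.1), (-5, 6.3), (0, 4.2), (5, 1.3), (10, -2.2)]
6.15 [0.5132 0.0262 0.3006] [ 3.2 -1.5  8.2] [-0.22 -1.05 -0.  ] 0.378
```

View pics/c4.png

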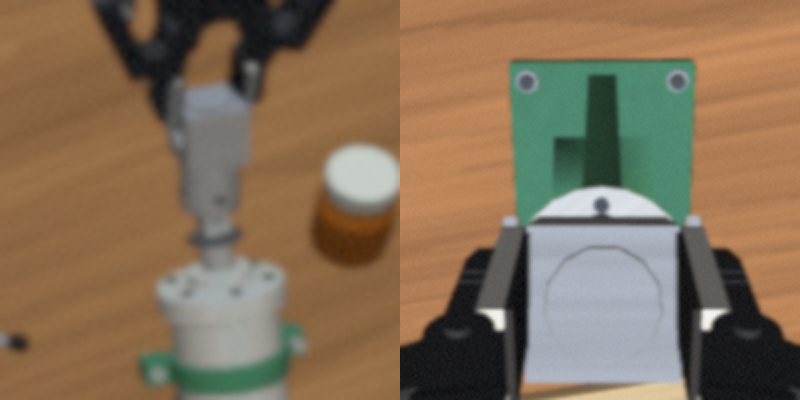

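```bash
python3 -m jog '[{"dp":[0.001,0,0.003],"roll":0,"grip":0},{"dp":[-0.001,0,0.006],"roll":0,"grip":0},{"dp":[-0.003,0,0.009],"roll":0,"grip":0},{"dp":[-0.004,0,0.0105],"roll":0,"grip":0},{"dp":[-0.004,0,0.0105],"roll":0,"grip":0}]'; python3 look.py
```

```text
clock: 6.88
tcp_pos: [0.5175, 0.0255, 0.2889]
orientation: [0.005, 0.096, 0.995, -0.001]
wrist_force: [6.6, -0.3, 1.9]
grip_width: 0.384
grasp_force: 62.3
x bin: median height above TCP [(-20, 9.9), (-15, 9.3), (-10, 8.6), (-5, 6.6), (0, 4.2), (5, 0.9), (10, -2.5)]
6.92 [0.5176 0.0254 0.2889] [ 7.1 -1.6  3.1] [-0.32 -1.57 -0.01] 0.379
```

```bash
python3 -m jog '[{"dp":[-0.002,0,0.003],"roll":0,"grip":0},{"dp":[-0.004,0,0.006],"roll":0,"grip":0},{"dp":[-0.0055,0,0.008],"roll":0,"grip":0},{"dp":[-0.0055,0,0.008],"roll":0,"grip":0}]'; python3 look.py
python3 - <<'E'
from h import *
a=snap("scene")["frame"][150:230,295:375,::-1];b=snap("top")["frame"][145:205,220:280,::-1]
cv2.imwrite("pics/c5.png",cv2.hconcat([cv2.resize(a,(400,400),interpolation=2),cv2.resize(b,(400,400),interpolation=2)]))
E
```

```text
clock: 7.42
tcp_pos: [0.5131, 0.0264, 0.2817]
orientation: [-0.006, 0.096, 0.995, -0.0]
wrist_force: [-16.5, 1.9, 25.1]
grip_width: 0.379
grasp_force: 69.4
x bin: median height above TCP [(-20, 14.4), (-15, 13.1), (-10, 12.0), (-5, 9.3), (0, 6.0), (5, 2.1), (10, -2.5)]
7.47 [0.513  0.0264 0.2817] [-15.6   1.9  24.8] [ 0.17  2.04 -0.02] 0.375
```

View pics/c5.png

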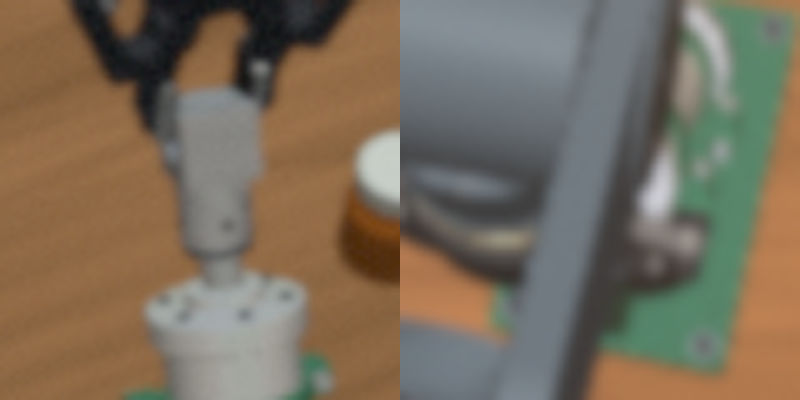

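```bash
python3 -m jog '[{"dp":[0.003,0,-0.005],"roll":0,"grip":0},{"dp":[0.004,0,-0.006],"roll":0,"grip":60},{"dp":[0.004,0,-0.006],"roll":0,"grip":70},{"dp":[0.004,0,-0.07],"roll":0,"grip":70},{"dp":[0.004,0,-0.14],"roll":0,"grip":100},{"dp":[0.004,0,-0.14],"roll":0,"grip":100},{"dp":[0.004,0,-0.14],"roll":0,"grip":100}]'
python3 - <<'E'
from h import *
d=snap("wrist","w6");W=cloud(d)
C=np.array([.5493,.0197,.234]);n=np.array([-.5627,.109,.819]);n/=np.linalg.norm(n)
D=W-C;h=D@n;r=np.linalg.norm(D-h[...,None]*n,axis=-1)
m=(r<.022)&(h>.02)&(h<.09);p=W[m];
print(len(p),"h of points near axis",np.percentile(h[m&(r<.012)]*1000,[5,50,95]))
t=W[m&(r<.014)&(h>.045)];c=t.mean(0);nn=np.linalg.svd(t-c,full_matrices=0)[2][2];nn*=np.sign(nn[2]);print(c,nn,"tilt",np.degrees(np.arccos(nn[2])),"axis yaw",np.degrees(np.arctan2(-nn[1],-nn[0])))
print("top h expected 62, got",(c-C)@n)
to((.52,.03,.4),79)
q=proj(d,C+.05*n).astype(int);print(q)
a=d["frame"][max(0,q[1]-70):q[1]+70,q[0]-70:q[0]+70,::-1]
b=snap("scene")["frame"][150:230,295:375,::-1]
cv2.imwrite("pics/c6.png",cv2.hconcat([cv2.resize(b,(400,400),interpolation=2),cv2.resize(a,(400,400),interpolation=2)]))
E
```

```text
clock: 8.45
tcp_pos: [0.515, 0.0261, 0.4186]
orientation: [-0.0, 0.096, 0.995, -0.0]
wrist_force: [-0.9, 0.2, -0.7]
grip_width: 0.999
grasp_force: 0.0
2006 h of points near axis [64.7920988  66.74553195 68.20518175]
[0.51343336 0.02660778 0.28842005] [-0.33683264  0.06719296  0.93916393] tilt 20.08838068642831 axis yaw -11.28154167524372
top h expected 62, got 0.0655289460195466
t 8.5 tcp [0.5143 0.0262 0.4173] yaw 78.9 q6 -1.54 -> dp [-4.9  4.8 17.2] roll -0.1
[280 210]
```

View pics/c6.png

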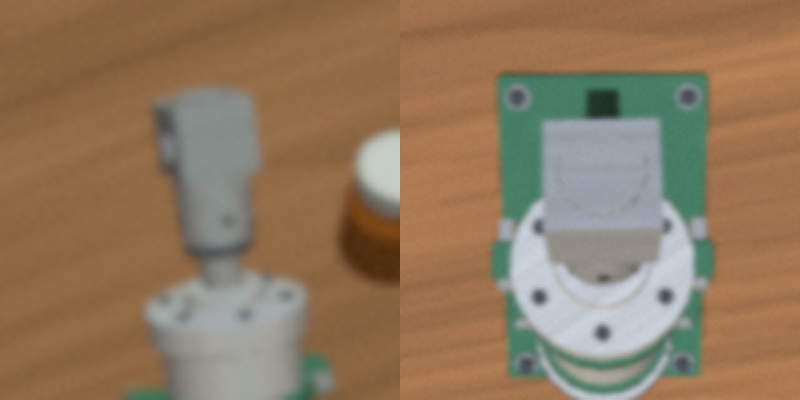

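Run:
```python
from h import *
d=snap("wrist");C=np.array([.5493,.0197,.234])
W=cloud(d)
for t,hh in((35,0),(35,.004),(35,.009),(25,.004)):
    a=np.radians(t);e=np.array([.981,-.19,0]);n=-np.sin(a)*e+np.cos(a)*np.array([0,0,1]);x=np.cos(a)*e+np.sin(a)*np.array([0,0,1]);y=np.cross(n,x)
    b=np.radians(35);O=C+hh*(-np.sin(b)*e+np.cos(b)*np.array([0,0,1]))
    print(t,hh,[proj(d,O+.062*n+i*.017*x+j*.017*y).round(1).tolist() for i,j in((-1,1),(-1,-1),(1,1),(1,-1))],[proj(d,O+.030*n+.017*x+j*.017*y).round(1).tolist() for j in(1,-1)])
print("centre column z/x:");
for v in range(176,240,6): print(v,W[v,280].round(4))
```

```text
35 0 [[301.4, 189.3], [260.6, 189.3], [302.1, 228.8], [259.9, 228.8]] [[300.0, 237.9], [262.0, 237.9]]
35 0.004 [[301.7, 187.5], [260.3, 187.5], [302.4, 227.5], [259.5, 227.5]] [[300.3, 236.9], [261.8, 236.9]]
35 0.009 [[302.0, 185.2], [260.0, 185.3], [302.8, 225.8], [259.2, 225.8]] [[300.6, 235.5], [261.4, 235.5]]
25 0.004 [[302.0, 199.3], [259.9, 199.3], [302.4, 241.6], [259.6, 241.5]] [[300.1, 243.2], [261.9, 243.2]]
centre column z/x:
176 [0.5375 0.0203 0.0299]
182 [0.5412 0.0196 0.0563]
188 [0.4988 0.0287 0.2781]
194 [0.5027 0.0279 0.2823]
200 [0.5066 0.0272 0.2864]
206 [0.511  0.0263 0.2883]
212 [0.5148 0.0256 0.2921]
218 [0.5196 0.0246 0.2925]
224 [0.525  0.0236 0.2915]
230 [0.5346 0.0217 0.2791]
236 [0.5465 0.0193 0.2621]
```

```bash
python3 -c "
from h import *
to((.4952,.0301,.308),79)"; python3 -m jog '[{"dp":[0.018,0,0.05],"roll":0,"grip":0},{"dp":[0.018,0,0.08],"roll":0,"grip":0},{"dp":[0.018,0,0.09],"roll":0,"grip":0},{"dp":[0.018,0,0.109],"roll":0,"grip":0},{"dp":[0.018,0,0.109],"roll":0,"grip":0}]'; python3 -c "
from h import *
to((.5036,.0285,.2958),79);print(manip.state()['wrist_force'])"
```

```text
t 8.6 tcp [0.514  0.0263 0.4164] yaw 78.9 q6 -1.54 -> dp [ 18.7   0.2 108.5] roll -0.1
clock: 9.22
tcp_pos: [0.4969, 0.0296, 0.3087]
orientation: [-0.002, 0.096, 0.995, 0.0]
wrist_force: [-0.5, 0.2, -0.1]
grip_width: 0.001
grasp_force: 0.0
t 9.22 tcp [0.4969 0.0296 0.3087] yaw 78.9 q6 -1.54 -> dp [-6.9  0.2 12.9] roll -0.1
[-0.4693155   0.23062473 -0.0581992 ]
```

Push along the axis (tool: −0.574 x, +0.819 z).

```bash
python3 -m jog '[{"dp":[-0.006,0,0.009],"roll":0,"grip":0},{"dp":[-0.008,0,0.0115],"roll":0,"grip":0},{"dp":[-0.0095,0,0.0138],"roll":0,"grip":0},{"dp":[-0.0095,0,0.0138],"roll":0,"grip":0}]';python3 -m jog '[{"dp":[-0.0025,0,0.0035],"roll":0,"grip":0},{"dp":[-0.0045,0,0.0065],"roll":0,"grip":0},{"dp":[-0.0045,0,0.0065],"roll":0,"grip":0}]'
```

```text
clock: 9.72
tcp_pos: [0.5068, 0.0279, 0.2971]
orientation: [0.0, 0.096, 0.995, 0.0]
wrist_force: [-1.6, 0.2, 4.8]
grip_width: -0.003
grasp_force: 2.3
clock: 10.1
tcp_pos: [0.5096, 0.0275, 0.2972]
orientation: [0.001, 0.096, 0.995, -0.0]
wrist_force: [-17.0, 3.2, 43.0]
grip_width: -0.001
grasp_force: 21.9
```

```bash
python3 -m jog '[{"dp":[0.015,0,-0.03],"roll":0,"grip":0}]' >/dev/null; python3 -c "
from h import *
to((.463,-.382,.17),9.5)"
```

```text
t 10.22 tcp [0.4962 0.0298 0.3209] yaw 78.9 q6 -1.54 -> dp [ -46.3 -410.5  151. ] roll 69.4
```

```bash
python3 -m jog '[{"dp":[-0.04,-0.06,0],"roll":10,"grip":60},{"dp":[-0.046,-0.41,0.14],"roll":69.5,"grip":60},{"dp":[-0.046,-0.41,0.14],"roll":69.5,"grip":60},{"dp":[-0.046,-0.41,0.14],"roll":69.5,"grip":60},{"dp":[-0.046,-0.41,0.14],"roll":69.5,"grip":60},{"dp":[-0.046,-0.41,0.14],"roll":69.5,"grip":60},{"dp":[-0.046,-0.41,0.14],"roll":69.5,"grip":60},{"dp":[-0.046,-0.41,0.14],"roll":69.5,"grip":60},{"dp":[-0.046,-0.41,0.14],"roll":69.5,"grip":60}]'
python3 - <<'E'
from h import *
d=snap("wrist","w7");W=cloud(d);to((.463,-.382,.027),9.5)
f=cv2.cvtColor(d["frame"],cv2.COLOR_RGB2HSV)
m=((f[...,1]<70)&(f[...,2]>60)&(W[...,2]>.015)&(W[...,2]<.045)&(np.hypot(W[...,0]-.45,W[...,1]+.32)<.14)).astype(np.uint8)
n,l,st,ce=cv2.connectedComponentsWithStats(m)
for i in range(1,n):
    if st[i,4]>80:
        p=W[l==i];c=p.mean(0);v=np.linalg.svd(p[:,:2]-c[:2],full_matrices=0)[2][0];v*=np.sign(v[1]);t=(p[:,:2]-c[:2])@v
        print(st[i],c,v,"ends",c[:2]+v*t.min(),c[:2]+v*t.max(),"len",np.ptp(t),"yaw",np.degrees(np.arctan2(v[1],v[0])))
E
```

```text
clock: 11.35
tcp_pos: [0.4626, -0.3817, 0.1792]
orientation: [-0.0, 0.647, 0.763, 0.0]
wrist_force: [-1.2, 1.1, 1.0]
grip_width: 0.602
grasp_force: 0.0
t 11.4 tcp [ 0.463  -0.3807  0.1797] yaw 9.5 q6 -1.04 -> dp [ -1.5  -0.2 152.7] roll -0.0
[ 272    0   16  221 2706] [ 0.44787921 -0.30718165  0.03577444] [-0.18306772  0.9831003 ] ends [ 0.46445674 -0.39620543] [ 0.4341219  -0.23330295] len 0.16570280801635717 yaw 100.54849730273367
[386 187  26  35 263] [ 0.56152353 -0.36897185  0.03277934] [-0.21032071  0.97763245] ends [ 0.56449313 -0.38277541] [ 0.5578937  -0.35209933] len 0.031377925644049995 yaw 102.14114708644948
```

View pics/w7.png

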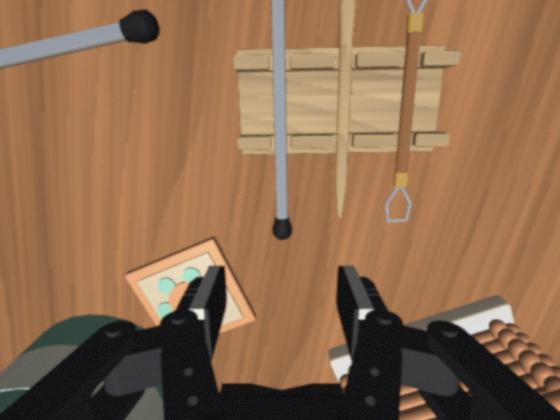

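```bash
python3 -c "
from h import *
to((.4601,-.3726,.026),10.2)"
```

```text
t 11.4 tcp [ 0.463  -0.3807  0.1797] yaw 9.5 q6 -1.04 -> dp [  8.3  -1.5 153.7] roll -0.7
```

```bash
python3 -m jog '[{"dp":[0.0085,-0.0015,0.04],"roll":-0.7,"grip":40},{"dp":[0.0085,-0.0015,0.1],"roll":-0.7,"grip":40},{"dp":[0.0085,-0.0015,0.153],"roll":-0.7,"grip":40},{"dp":[0.0085,-0.0015,0.153],"roll":-0.7,"grip":40},{"dp":[0.0085,-0.0015,0.153],"roll":-0.7,"grip":0},{"dp":[0.0085,-0.0015,0.153],"roll":-0.7,"grip":0},{"dp":[0.0085,-0.0015,0.153],"roll":-0.7,"grip":0}]'; python3 -c "
from h import *
to((.4601,-.3726,.15),10.2)"
```

```text
clock: 12.28
tcp_pos: [0.4615, -0.3745, 0.0292]
orientation: [0.003, 0.642, 0.767, -0.0]
wrist_force: [0.9, -0.1, 2.2]
grip_width: 0.087
grasp_force: 58.7
t 12.28 tcp [ 0.4615 -0.3745  0.0292] yaw 10.1 q6 -1.05 -> dp [   1.5   -0.7 -120.8] roll -0.1
```

```bash
python3 -m jog '[{"dp":[0,0,-0.05],"roll":0,"grip":0},{"dp":[0,0,-0.11],"roll":0,"grip":0}]'; python3 -c "
from h import *
to((.4851,-.1766,.270),9.2-20+0)
to((.4851,-.1766,.270),-10.8)"
```

```text
clock: 12.52
tcp_pos: [0.4594, -0.3728, 0.1375]
orientation: [-0.001, 0.642, 0.767, 0.0]
wrist_force: [0.3, -1.2, -1.2]
grip_width: 0.09
grasp_force: 58.6
t 12.53 tcp [ 0.4594 -0.3728  0.1375] yaw 10.1 q6 -1.05 -> dp [ 188.9   59.7 -132.3] roll 20.9
t 12.53 tcp [ 0.4594 -0.3728  0.1375] yaw 10.1 q6 -1.05 -> dp [ 188.9   59.7 -132.3] roll 20.9
```

```bash
python3 -m jog '[{"dp":[0.05,0.02,-0.06],"roll":8,"grip":0},{"dp":[0.1,0.04,-0.12],"roll":16,"grip":0},{"dp":[0.15,0.06,-0.132],"roll":20.9,"grip":0},{"dp":[0.188,0.06,-0.132],"roll":20.9,"grip":0},{"dp":[0.188,0.06,-0.132],"roll":20.9,"grip":0},{"dp":[0.188,0.06,-0.132],"roll":20.9,"grip":0}]'
python3 - <<'E'
from h import *
d=snap("wrist","w8");to((.4851,-.1766,.270),-10.8)
s=manip.state();R=Ro.from_quat(np.roll(s["orientation"],-1)).as_matrix();L=((cloud(d)-s["tcp_pos"])@R)*1000
# bar in tool frame
m=(L[...,0]>15)&(L[...,0]<165)&(np.abs(L[...,1])<12)&(np.abs(L[...,2])<14);p=L[m]
for a in range(20,165,20):
    q=p[(p[:,0]>=a)&(p[:,0]<a+20)]
    if len(q)>10: print(a,len(q),"y mid",(np.percentile(q[:,1],3)+np.percentile(q[:,1],97))/2,"z top",np.percentile(q[:,2],10))
print("x max",p[:,0].max())
m=(L[...,0]>165)&(L[...,0]<240)&(np.abs(L[...,1])<45)&(L[...,2]>-45)&(L[...,2]<15);q=L[m];print("head",len(q),np.percentile(q,[2,98],axis=0))
H=np.array([.5234,.0247,.2717]);print("hole est in tool",(H-s["tcp_pos"])@R*1000)
v,u=np.where(m);print(u.min(),u.max(),v.min(),v.max())
E
```

```text
clock: 13.28
tcp_pos: [0.486, -0.1778, 0.2694]
orientation: [0.001, 0.77, 0.638, -0.0]
wrist_force: [0.5, -0.8, -1.6]
grip_width: 0.09
grasp_force: 58.7
t 13.32 tcp [ 0.486  -0.1785  0.269 ] yaw -10.8 q6 -0.38 -> dp [ 1.7 -1.3 -1. ] roll 0.0
20 1120 y mid -1.4362390443473523 z top -7.763070442087983
40 1272 y mid -1.6725256883944246 z top -7.720757292495447
60 1499 y mid -1.6319938114445325 z top -7.66471282872772
80 1720 y mid -1.8491169131259964 z top -7.514658121541929
100 1219 y mid -1.8665405118782208 z top -7.427467769280793
x max 113.39819125788368Traceback (most recent call last):
  File "<stdin>", line 10, in <module>
    return _quantile_unchecked(
        a, q, axis, out, overwrite_input, method, keepdims, weights)
    return _ureduce(a,
                    func=_quantile_ureduce_func,
    ...<5 lines>...
                    overwrite_input=overwrite_input,
                    method=method)
    r = func(a, **kwargs)
    result = _quantile(arr,
                       quantiles=q,
    ...<2 lines>...
                       out=out,
                       weights=wgt)
    slices_having_nans = np.isnan(arr[-1, ...])
                                  ~~~^^^^^^^^^
IndexError: index -1 is out of bounds for axis 0 with size 0
```

View pics/w8.png

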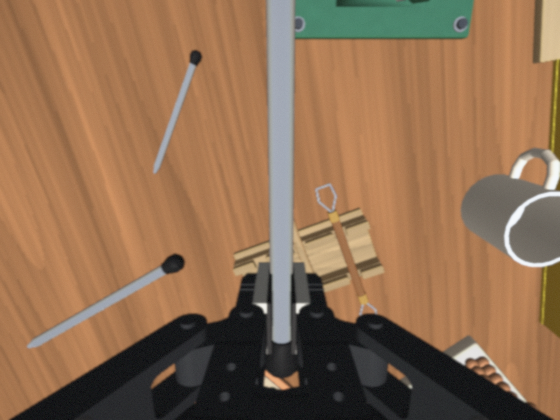

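Run:
```python
from h import *
H=np.array([.5234,.0247,.2717]);a=np.radians(-10.9);e=np.array([np.cos(a),np.sin(a),0]);y=np.array([-np.sin(a),np.cos(a),0]);z=np.array([0,0,1.])
s=manip.state();print("TCP rel hole",((s["tcp_pos"]-H)@np.c_[e,y,z]*1000).round(1))
t=np.radians(35);n=-np.sin(t)*e+np.cos(t)*z;x=np.cos(t)*e+np.sin(t)*z
for nm in("top","scene"):
    W=cloud(snap(nm));D=(W-H)*1000;E,Y,Z=D@e,D@y,D@z
    b=(Y>-115)&(Y<-45)&(np.abs(E)<15)&(np.abs(Z)<15)
    print(nm,"bar",b.sum(),"e",np.percentile(E[b],[5,50,95]).round(1),"z",np.percentile(Z[b],[50,90]).round(1),"tip y",Y[(Y>-115)&(Y<-25)&(np.abs(E)<15)&(np.abs(Z)<15)].max().round(1))
    X,N=D@x,D@n
    h=(np.abs(Y)<22)&(np.abs(X)<24)&(N>-15)&(N<25)
    print("  head",h.sum(),"y",np.percentile(Y[h],[2,98]).round(1),"x_s",np.percentile(X[h],[2,98]).round(1),"n(top~16)",np.percentile(N[h&(np.abs(X)<8)&(np.abs(Y)<9)],[10,50,90]).round(1))
```

```text
TCP rel hole [   1.7 -206.6   -2.7]
top bar 70 e [-3.5  0.2  4.9] z [1.7 5.1] tip y -48.6
  head 225 y [-16.7  16.9] x_s [-17.6  16.6] n(top~16) [17.2 18.9 20.2]
scene bar 127 e [-1.7  3.3  6.6] z [2.8 5.3] tip y -52.7
  head 354 y [-20.1  13.9] x_s [-16.1  18.6] n(top~16) [20.5 21.  21.5]
```

Run:
```python
from h import *
C=np.array([.5493,.0197,.234]);a=np.radians(-10.9);e=np.array([np.cos(a),np.sin(a),0]);z=np.array([0,0,1.]);t=np.radians(35);n=-np.sin(t)*e+np.cos(t)*z
d=snap("scene");R=d["extrinsics"][:3,:3];c=-R.T@d["extrinsics"][:3,3];u=c-C;u-=u@n*n;u/=np.linalg.norm(u)
g0=cv2.imread("pics/scene0.png",0).astype(np.float32);g1=cv2.cvtColor(d["frame"],cv2.COLOR_RGB2GRAY).astype(np.float32)
for h in range(-24,34,2):
    q=proj(d,C+h/1000*n+.0155*u);m=np.array(q,np.float32).reshape(1,1,2)
    print(h,q.round(1),*[round(float(cv2.remap(g,m,None,cv2.INTER_LINEAR)[0,0])) for g in(g0,g1)])
```

```text
-24 [340.5 210.9] 162 165
-22 [340.4 210.1] 162 166
-20 [340.3 209.2] 162 165
-18 [340.2 208.3] 158 161
-16 [340.1 207.4] 150 153
-14 [340.  206.6] 142 144
-12 [339.9 205.7] 135 138
-10 [339.8 204.8] 134 137
-8 [339.7 203.9] 134 136
-6 [339.6 203. ] 131 134
-4 [339.5 202.1] 123 127
-2 [339.4 201.3] 106 110
0 [339.3 200.4] 90 98
2 [339.2 199.5] 89 104
4 [339.1 198.6] 103 121
6 [339.  197.7] 120 133
8 [338.9 196.8] 128 136
10 [338.8 195.9] 127 134
12 [338.7 195. ] 123 128
14 [338.6 194.1] 127 126
16 [338.5 193.2] 133 129
18 [338.4 192.3] 131 135
20 [338.3 191.4] 123 138
22 [338.2 190.5] 118 140
24 [338.1 189.6] 119 140
26 [338.  188.7] 124 140
28 [337.9 187.8] 121 139
30 [337.8 186.9] 113 140
32 [337.7 186. ] 108 138
```

```bash
python3 -m jog '[{"dp":[0.008,-0.001,-0.001],"roll":0,"grip":0},{"dp":[0.02,-0.001,-0.001],"roll":0,"grip":0},{"dp":[0.032,-0.001,-0.001],"roll":0,"grip":0},{"dp":[0.042,-0.001,-0.001],"roll":0,"grip":0},{"dp":[0.042,-0.001,-0.001],"roll":0,"grip":0}]'
```

```text
clock: 14.1
tcp_pos: [0.4929, -0.1351, 0.2695]
orientation: [-0.0, 0.77, 0.638, -0.0]
wrist_force: [-0.2, 0.5, -1.2]
grip_width: 0.086
grasp_force: 58.7
```

```bash
python3 -m jog '[{"dp":[0.008,0,0],"roll":0,"grip":0},{"dp":[0.016,0,0],"roll":0,"grip":0},{"dp":[0.024,0,0],"roll":0,"grip":0},{"dp":[0.024,0,0],"roll":0,"grip":0}]'
```

```text
clock: 14.6
tcp_pos: [0.4973, -0.112, 0.2695]
orientation: [-0.0, 0.77, 0.638, -0.0]
wrist_force: [0.8, -0.1, -2.5]
grip_width: 0.09
grasp_force: 58.7
```

```bash
python3 -m jog '[{"dp":[0.012,0,0.0005],"roll":0,"grip":0},{"dp":[0.024,0,0.0005],"roll":0,"grip":0},{"dp":[0.036,0,0.0005],"roll":0,"grip":0},{"dp":[0.048,0,0.0005],"roll":0,"grip":0},{"dp":[0.06,0,0.0005],"roll":0,"grip":0},{"dp":[0.070,0,0.0005],"roll":0,"grip":0},{"dp":[0.070,0,0.0005],"roll":0,"grip":0}]'
python3 - <<'E'
from h import *
H=np.array([.5234,.0247,.2717]);a=np.radians(-10.9);e=np.array([np.cos(a),np.sin(a),0]);y=np.array([-np.sin(a),np.cos(a),0]);z=np.array([0,0,1.])
s=manip.state();print("TCP rel hole",((s["tcp_pos"]-H)@np.c_[e,y,z]*1000).round(1))
for nm in("top","scene"):
    D=(cloud(snap(nm))-H)*1000;E,Y,Z=D@e,D@y,D@z
    for lo,hi in((20,120),(-120,-20)):
        b=(Y>lo)&(Y<hi)&(np.abs(E)<12)&(np.abs(Z)<12);print(nm,b.sum(),"y",Y[b].min().round(1) if b.any() else'',Y[b].max().round(1) if b.any() else '',"e",np.median(E[b]).round(1),"z",np.percentile(Z[b],90).round(1) if b.any() else '')
E
```

```text
clock: 15.48
tcp_pos: [0.5105, -0.0431, 0.269]
orientation: [0.0, 0.77, 0.638, -0.0]
wrist_force: [-0.4, -0.4, -1.4]
grip_width: 0.088
grasp_force: 58.7
TCP rel hole [  0.1 -69.   -2.7]
top 28 y 65.9 87.8 e -1.9 z 5.4
top 14 y -78.4 -20.8 e -2.7 z 4.8
scene 128 y 21.4 85.6 e 1.1 z 5.9
scene 173 y -113.5 -20.0 e 3.4 z 8.5
```

```bash
python3 -m jog '[{"dp":[0.001,0,0.001],"roll":0,"grip":0},{"dp":[0.001,0,0.001],"roll":0,"grip":30},{"dp":[0.001,0,0.001],"roll":0,"grip":50},{"dp":[0.001,0,0.001],"roll":0,"grip":50},{"dp":[-0.005,0,-0.03],"roll":0,"grip":50},{"dp":[-0.03,0,-0.1],"roll":0,"grip":50},{"dp":[-0.03,0,-0.12],"roll":0,"grip":50},{"dp":[-0.03,0,-0.12],"roll":0,"grip":50}]'
python3 - <<'E'
from h import *
H=np.array([.5234,.0247,.2717]);a=np.radians(-10.9);e=np.array([np.cos(a),np.sin(a),0]);y=np.array([-np.sin(a),np.cos(a),0]);z=np.array([0,0,1.])
for nm in("top","scene","wrist"):
    D=(cloud(snap(nm))-H)*1000;E,Y,Z=D@e,D@y,D@z
    for lo,hi in((20,120),(-120,-20)):
        b=(Y>lo)&(Y<hi)&(np.abs(E)<14)&(np.abs(Z)<16);
        if b.sum()>5: print(nm,b.sum(),"y",Y[b].min().round(1),Y[b].max().round(1),"e",np.median(E[b]).round(1),"z",np.percentile(Z[b],90).round(1))
E
```

```text
clock: 16.58
tcp_pos: [0.5061, -0.0742, 0.392]
orientation: [0.003, 0.771, 0.637, 0.002]
wrist_force: [-0.0, 0.5, -0.4]
grip_width: 0.499
grasp_force: 0.0
top 37 y 58.0 88.1 e -3.4 z 4.6
top 90 y -110.2 -21.3 e -2.5 z 5.8
scene 128 y 20.0 85.4 e -0.3 z 4.9
scene 240 y -113.6 -20.0 e 1.4 z 7.2
wrist 613 y 20.0 43.7 e -2.9 z 4.0
wrist 1797 y -111.3 -20.3 e -1.9 z 6.3
```

```bash
python3 -m jog '[{"dp":[0,0,0],"roll":0,"grip":50},{"dp":[0,0,0],"roll":0,"grip":50},{"dp":[0,0,0],"roll":0,"grip":50},{"dp":[0,0,0],"roll":0,"grip":50}]' | head -1; python3 -c "
from bench import manip
print(manip.close_job())"
```

```text
clock: 17.23
the job is handed in; nothing more can be done
None
```

I handed the job in at 17.2 s, with no verdict returned: by camera the head sits on the collar (it did not move under a 46 N push; I did not read the ball itself) and the bar is through the hole, centred within about 2 mm and released; I viewed 12 pictures, two over the limit of 10.

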